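# Lock and pin the watch water-resistance tester

### The job

Lock the watch water-resistance tester: first twist its slanted bayonet ring clockwise a quarter turn until it clicks home. Then swing the steel hasp fully shut over the brass staple that the ring has brought round, and drop the yellow-handled retaining pin down through the staple until its collar rests on it. Leave the parts canister, the blower and the loupe where they stand.

Things in the scene. Friction and masses are not known exactly. Their poses are not given: they have to be found in the camera images.
- tester: Grey fixed tester, base 170 x 120 x 40 mm, with a leaning aluminium pressure chamber. Origin on the bench, straight below the ring's centre; its z is up; it varies in place and yaw only. In its frame the chamber and ring axis leans 30 degrees from vertical towards -x: it points along (-0.5, 0, 0.866) and passes through the centre of the ring's top face at (0, 0, 130 mm). The hasp is on its -y side; the hinge there reaches 143 mm high.
- ring (a joint): Turn of the bayonet ring in rad: 0 = open, 1.571 = locked against its stop; it grows clockwise seen from above, looking down its slanted axis. It starts between 0 and 0.12. An over-centre spring resists (up to about 0.25 N m with friction) and turns the ring back if it is let go half-way; the crest is at 1.18 rad, and once past about 1.3 the ring snaps by itself to its stop and stays.
- ring_bar (a point): Centre of the black grip bar across the steel ring (ring 88 mm across, 14 mm thick), on the ring axis 23 mm above the ring's top face. The bar is 78 mm long, 12 mm wide and 18 mm tall along the ring axis (14 to 32 mm above the ring's face, open beneath between its end feet). Axes turn with the ring: z = the slanted ring axis, outward; y = along the bar; x = towards the staple. At joint value 0 the bar lies along the tester's y, when locked its x runs along the tester's -y.
- staple (a point): Centre of the hole in the brass staple, at the level of the staple's top. The staple is a rectangular loop on the ring's rim, 66 mm from the ring axis, bars 4 to 5 mm thick, hole 14 x 14 mm, clear through. At joint value 0 it points up-slope (tester's +x); when the ring is locked it points to the tester's -y, lies level and its hole is vertical, at (4.5, -66, 125 mm) in the tester's frame, with nothing below it for more than 60 mm.
- hasp (a joint): Angle of the hasp in rad about its upright hinge: 0 = shut against its stop (the staple stands through its window), grows as it swings outward, stop at 1.9. Starts between 1.2 and 1.75. Light friction (0.04 N m); it stays where it is left.
- hasp_knob (a point): Point to grip on the red upright round knob (14 mm across) at the free end of the hasp: 10 mm below the knob's top, 168.5 mm above the bench, 27 mm above the hasp plate's top edge. The hasp is an upright steel plate 116 mm long, 35 mm tall, 4 mm thick, top edge 141 mm above the bench. Knob axis 110 mm from the hinge axis.
- hasp_hinge (a point): Point on the vertical hinge axis of the hasp, level with the knob's grip point; fixed to the tester at (45, -49, 168.5 mm) in its frame. Shut, the hasp runs from here along the tester's -x; opening turns it counter-clockwise seen from above, towards -y.
- pin_grip (a point): Point to hold on the retaining pin's handle: on its axis, 90 mm above the tip, 40 mm above the collar's underside, 19 mm below its top. The pin is upright, loose, 109 mm long, 80 g: steel shaft 8 mm across and 50 mm long with a round tip, brass collar 21 mm across and 4 mm thick, yellow round handle 14 mm across and 55 mm long. It starts standing in the hole of the white holder, collar on the holder's top.
- pin_collar (a point): On the pin's axis at the underside of its collar, 50 mm above the tip.
- pin_tip (a point): On the pin's axis at the lower tip of its shaft.
- holder: White plastic movement holder, fixed block 90 x 70 x 55 mm, hole 13 mm wide and 52 mm deep at its centre, where the pin stands. Origin at the centre of its underside. It stands left or right of the tester.
- canister: Bystander: steel screw-top parts canister, 74 mm across, 86 mm tall; origin at the centre of its underside.
- blower: Bystander: blue silicone blower, bulb 60 mm across, nozzle up, 115 mm tall; origin at the centre of its underside.
- loupe: Bystander: chrome loupe, 46 mm across, 60 mm tall; origin at the centre of its underside.
Mind the look-alikes: they are no part of the job. There is more than one size of the part that bears pin_grip; the job needs the smaller.

How it is judged:
By the outcome, as a careful person would: the job done as asked, in the order asked, and still so for the second after the job is handed in, with the robot touching nothing.
It also fails if it takes over 72 s, if anything falls off the work surface, if the arm or the gripper's body presses on something with over 40 N, if the wrist force passes 120 N, or if a joint passes its speed limit or range.

### The arm

A 6-joint arm with a two-finger parallel gripper is mounted at the origin on the work surface. World frame = base frame: x ahead of the robot, y to its left, z up, the work surface at z = 0. Lengths are in m, angles in degrees, forces in N, time in s.
With the tool pointing down it reaches from about 0.275 to 0.775 m from the base axis. Payload 14.6 kg.
Tool frame: the origin (TCP) lies at the very end of the fingers, on their centre line; the grasp point (between the pads) lies 19 mm behind it; z points along the fingers, y is the line along which they close (so a half turn about z gives the same grasp; the last joint's range is limited). The gripper opens to 85 mm and grips with 20 to 120 N. Pads are 22 mm wide; open, the fingers measure 114 mm over their backs; the gripper's body (76 mm by 85 mm) begins 54 mm behind the grasp point. The pads swing forward as they close: fully open they stand 13 mm farther back than shut.
Start: joints at [-80.46, 15.075, -2.767, 72.158, 0, 81.102], TCP at [0.166, -0.498, 0.231] pointing down, gripper open.
Joint ranges: [-151.79, 151.79], [-50.71, 97.33], [-67.44, 78.34], [-121.81, 120.89], [-77.56, 73.72], [-180, 180]. Speed limits (degrees/s): [108.29, 108.29, 147.25, 159.86, 180, 180].

### API

Orientations are given as [roll, pitch, yaw] about the fixed x, y, z axes, in that order (R = Rz(yaw) Ry(pitch) Rx(roll)).
In Python, from bench import observe, snapshot, camera_params, sign_off gives the robot as it stands.
- The arm moves only by the tool servo_tool, never from a script. Its argument "plan" is a list of rows, each a list of 3 entries, a list of its own where there are three numbers: the shift along the tool's x, y, z in m, then the turn, a rotation vector about the tool's x, y, z in rad, then the opening, from -1 (shut) to 1 (fully open). In form: [[[dx, dy, dz], [ax, ay, az], hand], ...]. A call has exactly 10 rows; each row shifts and turns the commanded pose from where the row before left it, along the tool's axes as they then stand; what a row does not reach is not made up. A row lasts 1/10 s, in which the tool goes at most 50 mm and 8.59 degrees, less where a joint would pass 70% of its speed; a pose out of reach is approached as far as the arm can. A call with a gripper value outside its range is refused whole. The fingers move at their own pace and stop on an object; the grip force is fixed at half the most. Time passes only in rows, so rows that do not move let the fingers close, or fill a call up. It gives the time, the measured TCP pose, the force, the opening and the grip force at its end, in the units of the state.
- observe(): the state, without advancing time (a new reading comes with each control period).
- snapshot(name): name is "scene" or "side" or "wrist"; returns the picture (384x512x3 uint8, red, green, blue); there is no depth.
- camera_params(name): a dict with "fx", "fy", "cx", "cy" (pixels), "distortion" ([k1, k2, p1, p2, k3] as OpenCV has them; the pictures are not rectified), "T" (4x4, takes a point from camera to world coordinates). Camera axes: x right, y up, looking along -z (the intrinsics and any distortion apply to the point x, -y, -z); pixel columns grow to the right and rows downward; lengths in m; the calibration is good to about 2 mm. A picture is of the moment at which its call begins: read the wrist's pose just before it. camera_params takes no time and is no camera call; for the wrist camera it gives the pose at the moment of the call.
- sign_off(): hands the job in; it is judged then, once.
The state is a dict: "t": time; "joint_pos": joint angles; "dq": joint speeds; "tau": joint torques, N m; "position": TCP position; "tcp_rot": TCP orientation; "force": force on the tool from outside, world axes, zero at the start; "wrist_torque": the same for the moment, N m; "grip_width": finger opening in m; "finger_force": force on a finger pad.
Only numpy, scipy, OpenCV 4.12 (cv2) and the standard library are available. Lean on these libraries where they do the work, as an engineer would, in place of code of your own. Each camera call takes 0.05 s, during which the arm holds its last target. There are 200 camera calls.

## Working session

There is one attempt and no reset: what is moved stays moved. The work goes in short steps, Python scripts to look and compute and a tool call to move; the robot and the scene stay as the last step left them, time stands still between calls to the robot, and variables do not carry over. Pictures are saved under pics/ and viewed, at most 12 in all, crops included, and the job is handed in when it is done.

Besides the shell and the picture viewer there is one more tool, called after "Request:" by a JSON object that holds its "op" and its "data", one argument or row to a line. servo_tool: Moves the arm, as the interface text tells. Its arguments: {"type":"object","properties":{"plan":{"type":"array"}},"required":["plan"]}

```bash
ls; mkdir -p pics; python3 - <<'E'
from bench import *
import cv2,numpy as np
s=observe();print(s)
a=snapshot("scene");b=snapshot("side")
cv2.imwrite("pics/sc.png",a[:,:,::-1]);cv2.imwrite("pics/si.png",b[:,:,::-1])
for n in("scene","side","wrist"):
  p=camera_params(n);print(n,p["fx"],p["fy"],p["cx"],p["cy"],p["distortion"],np.round(p["T"],4).tolist())
E
```

```text
pics
{'t': 0.0, 'joint_pos': array([-8.04601858e+01,  1.50988371e+01, -2.80524246e+00,  7.21562104e+01,
        7.19055896e-05,  8.11018735e+01]), 'dq': array([ 0.07479615,  0.04105814, -0.0090159 , -0.01607718, -0.05227909,
        0.0599475 ]), 'tau': array([ 3.76397307e-03, -6.37608576e+01,  3.84571052e+01,  1.33370372e-02,
        1.69016903e-04, -1.64720131e-06]), 'position': array([ 0.1659947 , -0.49778126,  0.23081558]), 'tcp_rot': array([-1.79940447e+02, -9.39657148e-03,  1.84379357e+01]), 'force': array([ 0.29316677,  0.34523693, -0.5019466 ]), 'wrist_torque': array([-0.00229034,  0.01556587, -0.0025261 ]), 'finger_force': 0.0, 'grip_width': 0.08506300883554666}
scene 443.74967353413615 443.74967353413615 247.52075774911273 194.38298140308726 [-0.12060801  0.          0.          0.          0.        ] [[-0.6356, -0.4771, 0.607, 1.1905], [0.772, -0.3949, 0.498, 0.5442], [0.0021, 0.7851, 0.6193, 0.7633], [0.0, 0.0, 0.0, 1.0]]
side 425.59873168367926 425.59873168367926 267.3608523434597 190.25756209097167 [-0.11699432  0.          0.          0.          0.        ] [[-0.7822, 0.3329, -0.5266, -0.1008], [-0.6225, -0.3821, 0.6831, 0.8609], [0.0262, 0.8621, 0.5061, 0.7245], [0.0, 0.0, 0.0, 1.0]]
wrist 303.41521453510666 303.41521453510666 259.76761222025516 190.78417839702067 [-0.01432647  0.          0.          0.          0.        ] [[0.316, 0.9072, 0.2777, 0.2358], [-0.9488, 0.3024, 0.0916, -0.4744], [-0.0009, -0.2924, 0.9563, 0.3731], [0.0, 0.0, 0.0, 1.0]]
```

View pics/sc.png

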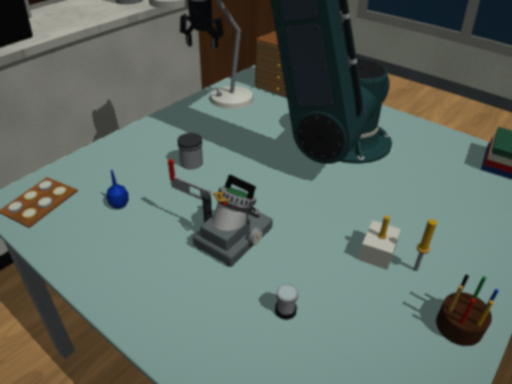

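View pics/si.png

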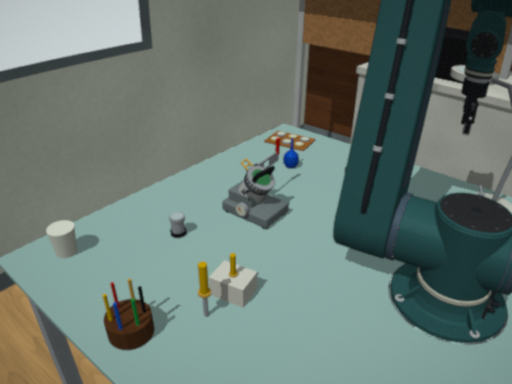

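The scene view shows the tester (235,225), red knob (171,170), holder with the small pin (385,230) and the larger look-alike at (428,240). In the side view the tester is at (257,200), the knob at (278,147) and the pin at (233,265).

```bash
cat > h.py <<'E'
from bench import *
import cv2,numpy as np
from scipy.spatial.transform import Rotation as Rn
def ray(p,uv):
    K=np.array([[p["fx"],0,p["cx"]],[0,p["fy"],p["cy"]],[0,0,1]])
    x,y=cv2.undistortPoints(np.array([[uv]],float),K,np.array(p["distortion"],float))[0,0]
    T=np.array(p["T"]);d=T[:3,:3]@[x,-y,-1];return T[:3,3],d/np.linalg.norm(d)
def onz(p,uv,z):
    o,d=ray(p,uv);return o+d*(z-o[2])/d[2]
def tri(*rs):
    A=0;b=0
    for o,d in rs:
        M=np.eye(3)-np.outer(d,d);A=A+M;b=b+M@o
    x=np.linalg.solve(A,b);return x,[round(1e3*np.linalg.norm((np.eye(3)-np.outer(d,d))@(x-o)),1) for o,d in rs]
def proj(p,X):
    T=np.array(p["T"]);q=T[:3,:3].T@(np.array(X)-T[:3,3]);q=q*[1,-1,-1]
    K=np.array([[p["fx"],0,p["cx"]],[0,p["fy"],p["cy"]],[0,0,1]])
    return cv2.projectPoints(q.reshape(1,1,3),np.zeros(3),np.zeros(3),K,np.array(p["distortion"],float))[0].ravel()
def blobs(im,lo,hi,mina=15):
    m=cv2.inRange(cv2.cvtColor(im,cv2.COLOR_RGB2HSV),lo,hi)
    n,l,s,c=cv2.connectedComponentsWithStats(m)
    return [(s[i].tolist(),np.round(c[i],1).tolist()) for i in range(1,n) if s[i][4]>=mina]
E
python3 - <<'E'
from h import *
a=cv2.imread("pics/sc.png")[:,:,::-1];b=cv2.imread("pics/si.png")[:,:,::-1]
for n,i in(("sc",a),("si",b)):
  print(n,"red",[x for x in blobs(i,(0,150,80),(6,255,255))][:8]);print("yel",[x for x in blobs(i,(18,150,100),(30,255,255))])
  print("blue",blobs(i,(112,150,60),(125,255,255)))
S=camera_params("scene");D=camera_params("side")
for n,u,v in(("knob",(171,169),(278,147)),("pin",(385,226),(233,265)),("barL?",(229,181),(248,190)),("barR?",(255,190),(275,185)),("bar",(240,186),(261,183)),("can",(190,135),(350,150))):
  print(n,*tri(ray(S,u),ray(D,v)))
c=np.hstack([cv2.resize(a[150:270,160:280],(400,400),interpolation=3),cv2.resize(b[130:230,215:315],(400,400),interpolation=3)])
cv2.imwrite("pics/crop.png",c[:,:,::-1])
E
```

```text
sc red [([169, 159, 5, 21, 66], [171.2, 168.6])]
yel [([215, 192, 13, 9, 57], [220.2, 196.5]), ([23, 213, 14, 6, 17], [30.2, 216.8]), ([380, 216, 9, 22, 48], [385.0, 226.9]), ([418, 220, 18, 33, 111], [428.3, 236.4])]
blue [([107, 178, 20, 30, 350], [116.8, 195.5])]
si red [([276, 138, 4, 15, 38], [277.3, 144.6]), ([111, 283, 6, 18, 31], [113.7, 291.7])]
yel [([230, 254, 7, 23, 104], [232.5, 265.3]), ([198, 262, 12, 35, 273], [203.1, 280.1]), ([129, 280, 4, 18, 19], [130.6, 288.5]), ([103, 294, 8, 27, 69], [107.0, 307.7])]
blue []
knob [ 0.63700433 -0.14609334  0.15558767] [np.float64(1.2), np.float64(1.2)]
pin [0.4138272  0.31462858 0.0846759 ] [np.float64(1.1), np.float64(1.1)]
barL? [0.59099904 0.02120903 0.12719494] [np.float64(41.8), np.float64(41.8)]
barR? [0.52700906 0.01897326 0.11876834] [np.float64(8.0), np.float64(8.0)]
bar [0.56629854 0.01583549 0.12867581] [np.float64(12.4), np.float64(12.4)]
can [ 0.45495155 -0.27592524  0.13851223] [np.float64(17.9), np.float64(17.9)]
```

View pics/crop.png

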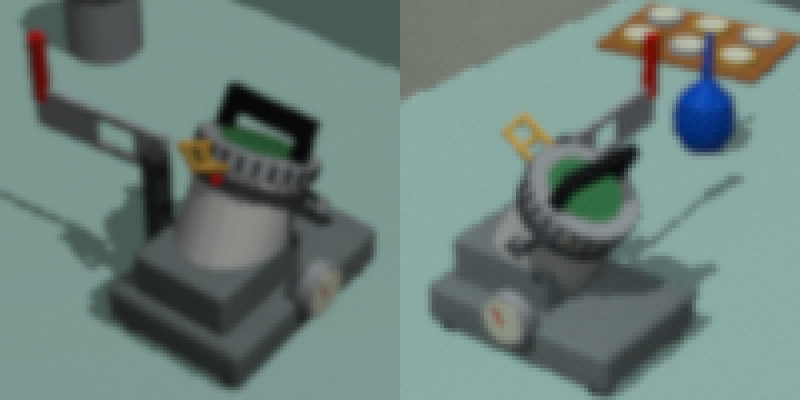

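The crops show the staple up-slope at scene (221,197) and side (247,164), the open hasp with its red knob, and the bar ends at scene (230,175)/(255,188) and side (274,168)/(254,181).

```bash
python3 - <<'E'
from h import *
S=camera_params("scene");D=camera_params("side")
P={}
for n,u,v in(("knob",(171.2,168.6),(277.5,146)),("staple",(221.2,196.8),(246.7,164.2)),("bar-y",(231,177),(273,169)),("bar+y",(254.5,188.5),(254.5,181)),("hinge",(208,191.5),(258,165)),
 ("base+x+y? low",(231,266),(320,300)),):
  P[n],e=tri(ray(S,u),ray(D,v));print(n,P[n],e)
P["bar"]=(P["bar-y"]+P["bar+y"])/2
# fit yaw + origin to 2D points (tester frame, x,y)
M={"staple":(57,0),"bar":(-.5*27,0),"hinge":(45,-49),"bar-y":(-13.5,-36),"bar+y":(-13.5,36)}
m=np.array([M[k] for k in M])/1e3;w=np.array([P[k][:2] for k in M])
mc,wc=m.mean(0),w.mean(0);a,b=m-mc,w-wc
yaw=np.arctan2((a[:,0]*b[:,1]-a[:,1]*b[:,0]).sum(),(a*b).sum());c,s=np.cos(yaw),np.sin(yaw);R=np.array([[c,-s],[s,c]])
t=wc-R@mc;print("yaw",np.degrees(yaw),"org",t,"res mm",np.round(1e3*(w-(m@R.T+t)),1).tolist())
k=R.T@(P["knob"][:2]-t)*1e3;print("knob in tester",k,"r",np.hypot(*(k-[45,-49])),"ang",np.degrees(np.arctan2(-(k-[45,-49])[1],-(k-[45,-49])[0])))
print("holder",P and onz(S,(380,243),.03))
E
```

```text
knob [ 0.63804012 -0.14408874  0.15889579] [np.float64(0.6), np.float64(0.6)]
staple [0.63445404 0.0120628  0.15247542] [np.float64(1.3), np.float64(1.3)]
bar-y [ 0.56183952 -0.02222416  0.14895281] [np.float64(0.4), np.float64(0.4)]
bar+y [0.56391749 0.05367129 0.14588562] [np.float64(6.0), np.float64(6.0)]
hinge [ 0.62740316 -0.03452212  0.13684553] [np.float64(1.4), np.float64(1.4)]
base+x+y? low [ 0.4201269  -0.15554238 -0.38091389] [np.float64(8.5), np.float64(8.5)]
yaw -0.3075781957525595 org [0.57785133 0.01480816] res mm [[-0.4, -2.4], [-1.5, 0.8], [4.8, -0.1], [-2.3, -1.1], [-0.6, 2.8]]
knob in tester [  61.04091323 -158.57150623] r 110.73945040091905 ang 98.32875199918854
holder [0.41522895 0.31479172 0.03      ]
```

The fit agrees with the given sizes: hasp radius 110.7 mm, tester yaw about 0 and origin about (0.578, 0.015). I'll fly to a point above the ring, unwinding joint 6 on the way.

```bash
cat >> h.py <<'E'
def path(p1,rot,n,p0=None,R0=None):
    """n rows from current pose: straight to p1 while turning rot (tool rotvec, rad) evenly"""
    s=observe();p0=s["position"] if p0 is None else p0
    R=Rn.from_euler("xyz",s["tcp_rot"],degrees=True) if R0 is None else R0
    w=np.array(rot,float)/n;dp=(np.array(p1)-p0)/n
    for i in range(n):
        print(np.round(R.inv().apply(dp),4).tolist(),np.round(w,4).tolist());R=R*Rn.from_rotvec(w)
    return np.array(p1),R
E
python3 - <<'E'
from h import *
p,R=path([.503,.015,.28],[0,0,-20*.146],20)
print(R.as_euler("xyz",degrees=True))
E
```

```text
[0.0241, -0.019, -0.0024] [0.0, 0.0, -0.146]
[0.0266, -0.0153, -0.0024] [0.0, 0.0, -0.146]
[0.0285, -0.0113, -0.0024] [0.0, 0.0, -0.146]
[0.0299, -0.007, -0.0024] [0.0, 0.0, -0.146]
[0.0306, -0.0026, -0.0024] [0.0, 0.0, -0.146]
[0.0306, 0.0019, -0.0024] [0.0, 0.0, -0.146]
[0.03, 0.0063, -0.0024] [0.0, 0.0, -0.146]
[0.0288, 0.0106, -0.0024] [0.0, 0.0, -0.146]
[0.0269, 0.0147, -0.0024] [0.0, 0.0, -0.146]
[0.0245, 0.0185, -0.0024] [0.0, 0.0, -0.146]
[0.0215, 0.0218, -0.0024] [0.0, 0.0, -0.146]
[0.0181, 0.0247, -0.0024] [0.0, 0.0, -0.146]
[0.0143, 0.0271, -0.0024] [0.0, 0.0, -0.146]
[0.0102, 0.0289, -0.0024] [0.0, 0.0, -0.146]
[0.0059, 0.0301, -0.0024] [0.0, 0.0, -0.146]
[0.0015, 0.0306, -0.0024] [0.0, 0.0, -0.146]
[-0.003, 0.0305, -0.0024] [0.0, 0.0, -0.146]
[-0.0074, 0.0298, -0.0024] [0.0, 0.0, -0.146]
[-0.0117, 0.0284, -0.0024] [0.0, 0.0, -0.146]
[-0.0157, 0.0264, -0.0024] [0.0, 0.0, -0.146]
[ 1.79945572e+02 -2.12702288e-03 -1.74260535e+02]
```

Request:
{"op": "servo_tool", "data": {
  "plan": [
    [[0.024,-0.019,-0.0024],[0,0,-0.146],0],
    [[0.0266,-0.0153,-0.0024],[0,0,-0.146],0],
    [[0.0285,-0.0113,-0.0024],[0,0,-0.146],0],
    [[0.03,-0.007,-0.0024],[0,0,-0.146],0],
    [[0.0306,-0.0026,-0.0024],[0,0,-0.146],0],
    [[0.0306,0.002,-0.0024],[0,0,-0.146],0],
    [[0.03,0.0063,-0.0024],[0,0,-0.146],0],
    [[0.0288,0.0106,-0.0024],[0,0,-0.146],0],
    [[0.027,0.0147,-0.0024],[0,0,-0.146],0],
    [[0.0245,0.0185,-0.0024],[0,0,-0.146],0]
  ]
}}

```text
t: 1.1
position: [0.3348, -0.2402, 0.2552]
tcp_rot: [-180.0, -0.0, 102.4]
force: [0.7, 0.2, -0.1]
grip_width: 0.0428
finger_force: 0.0
```

Request:
{"op": "servo_tool", "data": {
  "plan": [
    [[0.0215,0.0218,-0.0024],[0,0,-0.146],0],
    [[0.018,0.0247,-0.0024],[0,0,-0.146],0],
    [[0.0143,0.027,-0.0024],[0,0,-0.146],0],
    [[0.01,0.029,-0.0024],[0,0,-0.146],0],
    [[0.006,0.03,-0.0024],[0,0,-0.146],0],
    [[0.0015,0.0306,-0.0024],[0,0,-0.146],0],
    [[-0.003,0.0305,-0.0024],[0,0,-0.146],0],
    [[-0.0074,0.03,-0.0024],[0,0,-0.146],0],
    [[-0.0117,0.0284,-0.0024],[0,0,-0.146],0],
    [[-0.0157,0.0264,-0.0024],[0,0,-0.146],0]
  ]
}}

```text
t: 2.1
position: [0.5034, 0.0159, 0.2792]
tcp_rot: [180.0, -0.0, -173.9]
force: [0.4, -0.1, -0.3]
grip_width: 0.0425
finger_force: 0.0
```

Request:
{"op": "servo_tool", "data": {
  "plan": [
    [[0,0,0],[0,0,-0.147],0],
    [[0,0,0],[0,0,-0.147],0],
    [[0,0,0],[0,0,-0.147],0],
    [[0,0,0],[0,0,-0.147],0],
    [[0,0,0],[0,0,-0.147],0],
    [[0,0,0],[0,0,-0.147],0],
    [[0,0,0],[0,0,-0.147],0],
    [[0,0,0],[0,0,-0.147],0],
    [[0,0,0],[0,0,-0.147],0],
    [[0,0,0],[0,0,-0.147],0]
  ]
}}

```text
t: 3.1
position: [0.5029, 0.0147, 0.279]
tcp_rot: [180.0, 0.0, -89.7]
force: [-0.1, 0.4, -0.2]
grip_width: 0.0425
finger_force: 0.0
```

Request:
{"op": "servo_tool", "data": {
  "plan": [
    [[0,0,0],[0.131,0,0],0],
    [[0,0,0],[0.131,0,0],0],
    [[0,0,0],[0.131,0,0],0],
    [[0,0,0],[0.131,0,0],0],
    [[0,0,0],[0,0,0],0],
    [[0,0,0],[0,0,0],0],
    [[0,0,0],[0,0,0],0],
    [[0,0,0],[0,0,0],0],
    [[0,0,0],[0,0,0],0],
    [[0,0,0],[0,0,0],0]
  ]
}}

```text
t: 4.1
position: [0.5036, 0.0146, 0.2793]
tcp_rot: [-150.0, 0.0, -90.0]
force: [0.6, 0.5, -0.6]
grip_width: 0.0429
finger_force: 0.0
```

```bash
python3 - <<'E'
from h import *
s=observe();W=camera_params("wrist");w=snapshot("wrist")
cv2.imwrite("pics/w1.png",w[:,:,::-1]);print(s["t"],s["position"],s["tcp_rot"],s["joint_pos"],s["grip_width"])
for X in([.578,.015,.13],[.578-.0135,.015-.036,.153],[.578-.0135,.015+.036,.153],[.635,.015,.152]):print(proj(W,X))
E
```

```text
4.1 [0.50363786 0.01458256 0.27933441] [-1.50016620e+02  2.90669432e-03 -9.00308486e+01] [-10.66576539  -7.83051367 -29.25385531  39.02152556   5.29432632
 -99.23660913] 0.04287583222940026
[268.41278448 173.15954989]
[269.73951436 142.16125032]
[269.09067158 214.61410378]
[212.08210435 171.14830156]
```

View pics/w1.png

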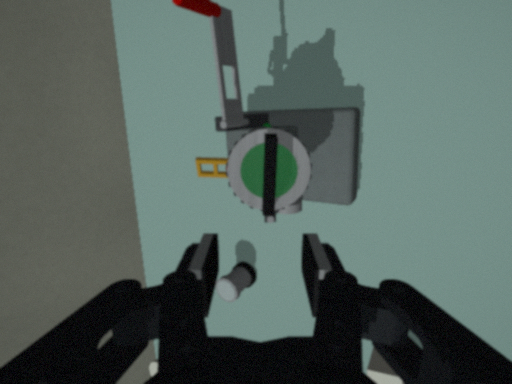

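The wrist view shows the ring disc around (270,169), the bar vertical at column 270 (rows 135–218), the staple at (208,168) and the knob at (197,5). I'll refine these with masks.

```bash
python3 - <<'E'
from h import *
w=cv2.imread("pics/w1.png")[:,:,::-1];W=camera_params("wrist")
y=max(blobs(w,(18,120,80),(32,255,255)),key=lambda b:b[0][4]);print("staple",y)
g=[b for b in blobs(w,(50,140,40),(75,255,255),40)];print("green",g)
m=(w.max(2)<40);m[:128]=0;m[225:]=0;m[:,:255]=0;m[:,285:]=0
q=np.argwhere(m);c,(a,b),ang=cv2.minAreaRect(q[:,::-1].astype(np.float32));print("bar",c,a,b,ang)
for r in range(132,226,6):print(r,np.flatnonzero(m[r]),end=";")
# hough circle of ring
gr=cv2.medianBlur(cv2.cvtColor(w,cv2.COLOR_RGB2GRAY),3)
print(cv2.HoughCircles(gr[110:230,200:330],cv2.HOUGH_GRADIENT,1,50,param1=100,param2=20,minRadius=36,maxRadius=50))
E
```

```text
staple ([196, 158, 31, 19, 330], [210.5, 167.0])
green [([275, 146, 21, 50, 632], [283.3, 170.5]), ([242, 160, 23, 35, 295], [253.8, 176.2])]
bar (269.55987548828125, 174.48507690429688) 11.4849271774292 81.22453308105469 1.9414864778518677
132 [];138 [266 267 268 269 270 271 272 273 274 275 276];144 [266 267 268 269 270 271 272 273 274 275 276];150 [265 266 267 268 269 270 271 272 273 274 275 276];156 [265 266 267 268 269 270 271 272 273 274 275];162 [265 266 267 268 269 270 271 272 273 274 275];168 [265 266 267 268 269 270 271 272 273 274 275];174 [264 265 266 267 268 269 270 271 272 273 274 275];180 [264 265 266 267 268 269 270 271 272 273 274];186 [264 265 266 267 268 269 270 271 272 273 274];192 [264 265 266 267 268 269 270 271 272 273 274];198 [264 265 266 267 268 269 270 271 272 273];204 [264 265 266 267 268 269 270 271 272 273];210 [263 264 265 266 267 268 269 270 271 272 273];216 [];222 [];[[[66.5 57.5 42.7]]]
```

Request:
{"op": "servo_tool", "data": {
  "plan": [
    [[0.0006,0.0025,0.016],[0,0,0.008],0],
    [[0.0007,0.0026,0.016],[0,0,0.008],0],
    [[0.0007,0.0026,0.016],[0,0,0.008],0],
    [[0.0006,0.0026,0.016],[0,0,0.008],0],
    [[0,0,0.016],[0,0,0],0],
    [[0,0,0.016],[0,0,0],0],
    [[0,0,0.016],[0,0,0],0],
    [[0,0,0.016],[0,0,0],0],
    [[0,0,0.016],[0,0,0],0],
    [[0,0,0.016],[0,0,0],0]
  ]
}}

```text
t: 5.15
position: [0.5746, 0.0121, 0.135]
tcp_rot: [-150.0, 0.9, -91.6]
force: [0.3, 0.2, 0.4]
grip_width: 0.0426
finger_force: 0.0
```

Request:
{"op": "servo_tool", "data": {
  "plan": [
    [[0,0,0],[0,0,0],-1],
    [[0,0,0],[0,0,0],-1],
    [[0,0,0],[0,0,0],-1],
    [[0,0,0],[0,0,0],-1],
    [[0,0,0],[0,0,0],-1],
    [[0,0,0],[0,0,0],-1],
    [[0,0,0],[0,0,0],-1],
    [[0,0,0],[0,0,0],-1],
    [[0,0,0],[0,0,0],-1],
    [[0,0,0],[0,0,0],-1]
  ]
}}

```text
t: 6.15
position: [0.5752, 0.0121, 0.1368]
tcp_rot: [-149.9, 0.9, -91.6]
force: [15.0, 0.7, -12.9]
grip_width: 0.0109
finger_force: 60.5
```

```bash
python3 - <<'E'
from h import *
print(observe())
E
```

```text
{'t': 6.15, 'joint_pos': array([ -9.22611791,   6.28024979, -40.17560583,  13.70995066,
         4.60951877, -96.14589223]), 'dq': array([-0.05053508, -0.08547272,  0.03845156,  0.02710807,  0.02204056,
        0.02204888]), 'tau': array([-2.56609004e-01, -5.42832255e+01,  3.41978967e+01, -3.46383244e+00,
       -1.67494859e-01,  2.74091866e-02]), 'position': array([0.57515614, 0.01208496, 0.13682399]), 'tcp_rot': array([-149.8569462 ,    0.91971282,  -91.60396669]), 'force': array([ 14.95888036,   0.69592079, -12.87656859]), 'wrist_torque': array([ 0.13182413, -0.64603271,  0.11485798]), 'finger_force': 60.52163600921631, 'grip_width': 0.010887355086043021}
```

Request:
{"op": "servo_tool", "data": {
  "plan": [
    [[0,0,-0.001],[0,0,0.06],-1],
    [[0,0,0],[0,0,0.12],-1],
    [[0,0,0],[0,0,0.12],-1],
    [[0,0,0],[0,0,0.12],-1],
    [[0,0,0],[0,0,0.12],-1],
    [[0,0,0],[0,0,0.12],-1],
    [[0,0,0],[0,0,0.12],-1],
    [[0,0,0],[0,0,0.12],-1],
    [[0,0,0],[0,0,0.12],-1],
    [[0,0,0],[0,0,0.12],-1]
  ]
}}

```text
t: 7.15
position: [0.575, 0.012, 0.1371]
tcp_rot: [-167.4, 27.6, -154.4]
force: [27.3, -0.6, -25.0]
grip_width: 0.0106
finger_force: 63.0
```

Request:
{"op": "servo_tool", "data": {
  "plan": [
    [[0,0,0],[0,0,0.1],-1],
    [[0,0,0],[0,0,0.1],-1],
    [[0,0,0],[0,0,0.08],-1],
    [[0,0,0],[0,0,0.06],-1],
    [[0,0,0],[0,0,0.04],-1],
    [[0,0,0],[0,0,0],-1],
    [[0,0,0],[0,0,0],-1],
    [[0,0,0],[0,0,0],-1],
    [[0,0,0],[0,0,0],-1],
    [[0,0,0],[0,0,0],-1]
  ]
}}

```text
t: 8.15
position: [0.5749, 0.0119, 0.1372]
tcp_rot: [-179.3, 30.1, -178.7]
force: [26.0, -1.5, -25.6]
grip_width: 0.0103
finger_force: 64.9
```

```bash
python3 - <<'E'
from h import *
s=observe();print(s)
R=Rn.from_euler("xyz",s["tcp_rot"],degrees=True).as_matrix();print(R.round(3))
E
```

```text
{'t': 8.15, 'joint_pos': array([ -9.24077197,   6.23620084, -40.13371935,  13.81819117,
         4.597912  ,  -9.11057831]), 'dq': array([ 0.00172846,  0.00279727, -0.10948788, -0.02999785,  0.06648791,
        0.10642527]), 'tau': array([  0.37721911, -61.27519369,  33.96836042,  -2.15343922,
         0.10494957,   0.7895398 ]), 'position': array([0.57491709, 0.01191885, 0.13722407]), 'tcp_rot': array([-179.33470704,   30.12547959, -178.7266148 ]), 'force': array([ 25.98528937,  -1.47624344, -25.61125636]), 'wrist_torque': array([-0.47321618, -1.0492991 ,  0.66906265]), 'finger_force': 64.88186538917944, 'grip_width': 0.01025171676869006}
[[-0.865 -0.016  0.502]
 [-0.019  1.    -0.   ]
 [-0.502 -0.01  -0.865]]
```

Request:
{"op": "servo_tool", "data": {
  "plan": [
    [[0,0,0],[0,0,0],0],
    [[0,0,0],[0,0,0],0],
    [[0,0,0],[0,0,0],0],
    [[0,0,0],[0,0,0],0],
    [[0,0,-0.01],[0,0,0],0],
    [[0,0,-0.03],[0,0,0],0],
    [[0,0,-0.03],[0,0,0],0],
    [[0,0,-0.03],[0,0,0],0],
    [[0,0,-0.03],[0,0,0],0],
    [[0,0,-0.02],[0,0,0],0]
  ]
}}

```text
t: 9.15
position: [0.4975, 0.0123, 0.2689]
tcp_rot: [-179.3, 30.1, -178.8]
force: [-0.7, -0.2, 0.1]
grip_width: 0.0425
finger_force: 0.0
```

```bash
python3 - <<'E'
from h import *
s=observe();W=camera_params("wrist");w=snapshot("wrist")
cv2.imwrite("pics/w2.png",w[:,:,::-1]);print(s["t"],s["position"],s["tcp_rot"],s["joint_pos"],s["force"])
for n,X in (("staple",[.5825,-.054,.125]),("knob",[.638,-.144,.1685])):print(n,proj(W,X))
print(blobs(w,(18,120,80),(32,255,255)),blobs(w,(0,150,60),(6,255,255)))
E
```

```text
9.15 [0.49750538 0.012271   0.26894879] [-179.34585788   30.1414457  -178.77334944] [-11.23231192  -8.29979837 -31.35178487  37.27260976   5.57658478
 -10.80440924] [-0.69165272 -0.2352973   0.11061052]
staple [196.84489621 173.52256839]
knob [115.13769618 236.65797704]
[([187, 165, 31, 18, 330], [201.6, 173.3]), ([16, 231, 24, 15, 104], [28.7, 235.7])] [([105, 208, 25, 45, 429], [117.4, 231.5])]
```

View pics/w2.png

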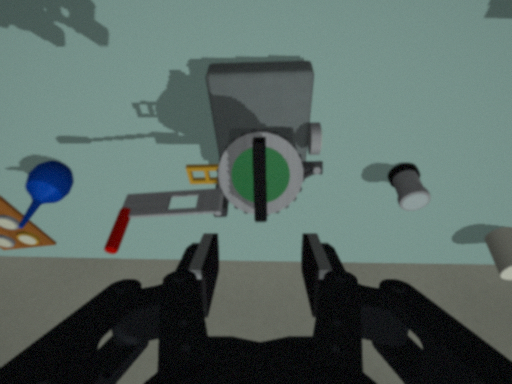

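The ring is locked: the staple at (198,173) now points to -y, the knob is at (117,231), and the predicted positions match.

```bash
python3 - <<'E'
from h import *
S=camera_params("scene");D=camera_params("side");W=camera_params("wrist")
w=snapshot("wrist")
print("knob3",tri(ray(S,(171.2,168.6)),ray(D,(277.5,146)),ray(W,(117.4,231.5))),onz(W,(117.4,231.5),.16))
print("blower",onz(S,(117,197),.03), onz(W,(50,180),.03))
print("staple",onz(W,(201.6,173.3),.125))
p,R=path([.637,-.145,.26],[0,.5236,0],4);print()
E
```

```text
knob3 (array([ 0.6389459 , -0.14392874,  0.16065898]), [np.float64(0.7), np.float64(2.4), np.float64(2.9)]) [ 0.64469983 -0.14742161  0.16      ]
blower [ 0.70307537 -0.30715329  0.03      ] [ 0.69727619 -0.31283998  0.03      ]
staple [ 0.58490712 -0.04971805  0.125     ]
[-0.028, -0.0398, 0.0196] [0.0, 0.1309, 0.0]
[-0.0303, -0.0398, 0.0158] [0.0, 0.1309, 0.0]
[-0.0321, -0.0398, 0.0117] [0.0, 0.1309, 0.0]
[-0.0333, -0.0398, 0.0074] [0.0, 0.1309, 0.0]
```

Request:
{"op": "servo_tool", "data": {
  "plan": [
    [[0,0,0],[0,0.131,0],0],
    [[0,0,0],[0,0.131,0],0],
    [[0,0,0],[0,0.131,0],0],
    [[0,0,0],[0,0.131,0],0],
    [[-0.0236,-0.0263,0],[0,0,0],0],
    [[-0.0236,-0.0263,0],[0,0,0],0],
    [[-0.0236,-0.0263,0],[0,0,0],0],
    [[-0.0236,-0.0263,0],[0,0,0],0],
    [[-0.0236,-0.0263,0],[0,0,0],0],
    [[-0.0236,-0.0263,0],[0,0,0],0]
  ]
}}

```text
t: 10.25
position: [0.6435, -0.1445, 0.2668]
tcp_rot: [-179.5, -0.1, -179.1]
force: [1.5, -0.2, -0.2]
grip_width: 0.0427
finger_force: 0.0
```

```bash
python3 - <<'E'
from h import *
s=observe();W=camera_params("wrist");w=snapshot("wrist")
cv2.imwrite("pics/w3.png",w[:,:,::-1]);print(s["t"],s["position"],s["tcp_rot"],s["joint_pos"])
for n,X in (("knobtop",[.639,-.1445,.1785]),("staple",[.5825,-.054,.125])):print(n,proj(W,X))
print(blobs(w,(0,150,60),(6,255,255)),blobs(w,(18,120,80),(32,255,255)))
E
```

```text
10.25 [ 0.64345853 -0.14447342  0.26679565] [-1.79482056e+02 -5.88816906e-02 -1.79104453e+02] [-19.50652356  28.94120119  24.68203599  85.6154597   -0.50597858
 -20.40289068]
knobtop [260.95770909 191.63608922]
staple [361.71323085 116.84057107]
[([427, 167, 9, 7, 36], [430.6, 170.0]), ([254, 174, 12, 28, 256], [259.9, 188.7])] [([345, 107, 40, 31, 789], [362.5, 122.4]), ([16, 233, 31, 27, 234], [33.5, 243.9]), ([0, 271, 25, 25, 176], [14.2, 281.4]), ([44, 296, 29, 25, 197], [60.1, 305.3]), ([0, 348, 12, 13, 70], [5.2, 353.6]), ([11, 348, 9, 9, 25], [14.8, 352.7]), ([140, 352, 18, 13, 80], [148.6, 356.8]), ([362, 356, 7, 6, 20], [364.8, 359.0]), ([363, 356, 24, 13, 109], [374.8, 363.4]), ([133, 360, 10, 5, 20], [137.4, 361.7])]
```

View pics/w3.png

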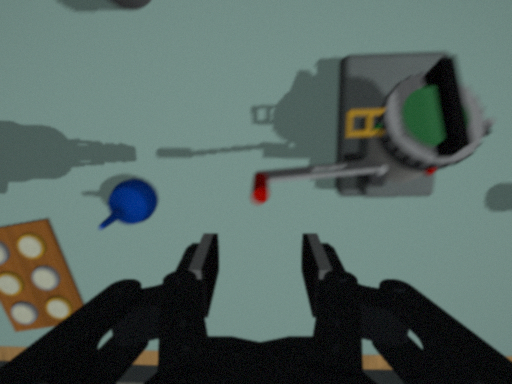

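Request:
{"op": "servo_tool", "data": {
  "plan": [
    [[0.0025,0,0.017],[0,0,0],0],
    [[0,0,0.02],[0,0,0],0],
    [[0,0,0.02],[0,0,0],0],
    [[0,0,0.02],[0,0,0],0],
    [[0,0,0.02],[0,0,0],0],
    [[0,0,0.02],[0,0,0],0],
    [[0,0,0],[0,0,0],-0.5],
    [[0,0,0],[0,0,0],-1],
    [[0,0,0],[0,0,0],-1],
    [[0,0,0],[0,0,0],-1]
  ]
}}

```text
t: 11.3
position: [0.6399, -0.1435, 0.151]
tcp_rot: [-179.6, -0.0, -179.1]
force: [0.2, 5.4, -8.2]
grip_width: 0.0127
finger_force: 58.4
```

Request:
{"op": "servo_tool", "data": {
  "plan": [
    [[0,0,0],[0,0,0],-1],
    [[0,0,0],[0,0,0],-1],
    [[0,0,0],[0,0,0],-1],
    [[0,0,0],[0,0,0],-1],
    [[0,0,0],[0,0,0],-1],
    [[0,0,0],[0,0,0],-1],
    [[0,0,0],[0,0,0],-1],
    [[0,0,0],[0,0,0],-1],
    [[0,0,0],[0,0,0],-1],
    [[0,0,0],[0,0,0],-1]
  ]
}}

```text
t: 12.3
position: [0.6399, -0.1436, 0.1509]
tcp_rot: [-179.6, -0.0, -179.1]
force: [-0.6, 5.8, -7.9]
grip_width: 0.0124
finger_force: 58.4
```

```bash
python3 - <<'E'
from h import *
s=observe();k=s["position"][:2];print(s["position"],s["force"],s["joint_pos"])
H=np.array([.578+.045,.0125-.049]);d=k-H;r=np.hypot(*d);print(r,np.degrees(np.arctan2(-d[1],-d[0])))
# closing arc about H with r=.110: exact tool steps for constant body twist
from math import *
a0=atan2(-d[1],-d[0]);print("total",a0)
R=Rn.from_euler("xyz",s["tcp_rot"],degrees=True)
n=16;st=a0/n
for i in range(3):
  a,b=a0-i*st,a0-(i+1)*st
  dp=r*np.array([cos(a)-cos(b),sin(a)-sin(b),0]);print(R.inv().apply(dp).round(4),st);R=R*Rn.from_rotvec([0,0,st])
E
```

```text
[ 0.63989359 -0.14357994  0.15093806] [-0.60509951  5.76898997 -7.91695714] [-19.57377457  29.66932615   8.0411977   68.26124831  -0.4224915
 -20.50318838]
0.10840436719730344 98.965436057204
total 1.727272704870125
[ 0.0117 -0.001   0.    ] 0.10795454405438282
[ 0.0117 -0.001   0.    ] 0.10795454405438282
[ 0.0117 -0.001  -0.    ] 0.10795454405438282
```

Request:
{"op": "servo_tool", "data": {
  "plan": [
    [[0.0118,-0.001,0],[0,0,0.108],-1],
    [[0.0118,-0.001,0],[0,0,0.108],-1],
    [[0.0118,-0.001,0],[0,0,0.108],-1],
    [[0.0118,-0.001,0],[0,0,0.108],-1],
    [[0.0118,-0.001,0],[0,0,0.108],-1],
    [[0.0118,-0.001,0],[0,0,0.108],-1],
    [[0.0118,-0.001,0],[0,0,0.108],-1],
    [[0.0118,-0.001,0],[0,0,0.108],-1],
    [[0.0118,-0.001,0],[0,0,0.108],-1],
    [[0,0,0],[0,0,0],-1]
  ]
}}

```text
t: 13.3
position: [0.5445, -0.108, 0.151]
tcp_rot: [179.9, 0.3, 125.1]
force: [18.4, 18.3, -18.0]
grip_width: 0.0126
finger_force: 58.5
```

```bash
python3 - <<'E'
from h import *
s=observe();k=s["position"][:2];print(s["position"],s["tcp_rot"],s["force"])
for oy in(.0125,.0145):
  H=np.array([.578+.045,oy-.049]);d=k-H;print(np.hypot(*d),np.degrees(np.arctan2(-d[1],-d[0])))
E
```

```text
[ 0.54452964 -0.10796849  0.15099474] [179.94224758   0.32006388 125.13492496] [ 18.38764334  18.25899798 -17.98619977]
0.10613832094126222 42.32633448007451
0.10749519590335456 43.1144878077435
```

Request:
{"op": "servo_tool", "data": {
  "plan": [
    [[0.0002,0.002,0],[0,0,0],-1],
    [[0.0099,-0.0006,0],[0,0,0.09],-1],
    [[0.0099,-0.0006,0],[0,0,0.09],-1],
    [[0.0099,-0.0006,0],[0,0,0.09],-1],
    [[0.0099,-0.0006,0],[0,0,0.09],-1],
    [[0.0099,-0.0006,0],[0,0,0.09],-1],
    [[0.0099,-0.0006,0],[0,0,0.09],-1],
    [[0.0099,-0.0006,0],[0,0,0.09],-1],
    [[0,0,0],[0,0,0],-1],
    [[0,0,0],[0,0,0],-1]
  ]
}}

```text
t: 14.3
position: [0.5172, -0.0464, 0.1507]
tcp_rot: [-180.0, 0.5, 89.2]
force: [-6.7, 2.1, 2.2]
grip_width: 0.0126
finger_force: 60.9
```

```bash
python3 - <<'E'
from h import *
s=observe();k=s["position"][:2];print(s["position"],s["tcp_rot"],s["force"])
H=np.array([.6274,-.0345]);d=k-H;print(np.hypot(*d),np.degrees(np.arctan2(-d[1],-d[0])))
E
```

```text
[ 0.51716782 -0.04636166  0.15072535] [-179.9683146     0.51273339   89.15379842] [-6.68752976  2.0819046   2.20373469]
0.11086853951004025 6.141747567017744
```

Request:
{"op": "servo_tool", "data": {
  "plan": [
    [[0.0035,0,0],[0,0,0.027],-1],
    [[0.0035,0,0],[0,0,0.027],-1],
    [[0.003,0,0],[0,0,0.027],-1],
    [[0.0025,0,0],[0,0,0.027],-1],
    [[0.001,0,0],[0,0,0],-1],
    [[0,0,0],[0,0,0],-1],
    [[0,0,0],[0,0,0],-1],
    [[0,0,0],[0,0,0],-1],
    [[0,0,0],[0,0,0],-1],
    [[0,0,0],[0,0,0],-1]
  ]
}}

```text
t: 15.3
position: [0.5171, -0.0367, 0.1506]
tcp_rot: [-180.0, 1.0, 82.8]
force: [-13.9, -26.6, 3.2]
grip_width: 0.0121
finger_force: 61.1
```

Request:
{"op": "servo_tool", "data": {
  "plan": [
    [[0,0,0],[0,0,0],0],
    [[0,0,0],[0,0,0],0],
    [[0,0,0],[0,0,0],0],
    [[0,0,0],[0,0,0],0],
    [[0,0,-0.01],[0,0,0],0],
    [[0,0,-0.02],[0,0,0],0],
    [[0,0,-0.03],[0,0,0],0],
    [[0,0,-0.03],[0,0,0],0],
    [[0,0,-0.03],[0,0,0],0],
    [[0,0,0],[0,0,0],0]
  ]
}}

```text
t: 16.3
position: [0.5199, -0.0326, 0.2739]
tcp_rot: [179.6, 0.6, 82.9]
force: [-0.1, 1.2, -0.1]
grip_width: 0.0427
finger_force: 0.0
```

```bash
python3 - <<'E'
from h import *
s=observe();W=camera_params("wrist");w=snapshot("wrist");S=camera_params("scene");a=snapshot("scene")
cv2.imwrite("pics/w4f.png",w[:,:,::-1]);cv2.imwrite("pics/sc4.png",a[:,:,::-1]);print(s["t"],s["position"],s["tcp_rot"],s["joint_pos"])
for n,X in (("knobtop",[.5174,-.0365,.1785]),("staple",[.587,-.0515,.125])):print(n,proj(W,X),proj(S,X))
c=np.hstack([w[:,:400],cv2.resize(a[150:270,170:290],(384,384),interpolation=3)]);cv2.imwrite("pics/w4.png",c[:,:,::-1])
E
```

```text
16.3 [ 0.5198624  -0.03256259  0.27393587] [179.59503608   0.56173068  82.93312375] [-12.26260431  13.85633395   2.13426195  77.82374042  -0.52273439
  84.80021487]
knobtop [257.74857851 196.56468255] [238.42706168 156.19320885]
staple [328.68046884 185.30846504] [214.9751329  185.15799998]
```

View pics/w4.png

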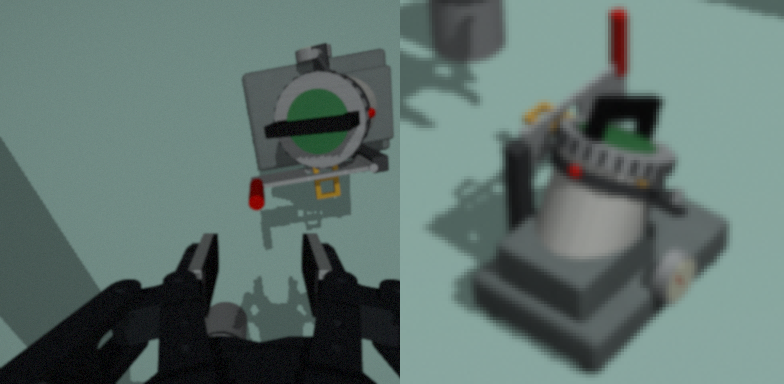

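The hasp is shut and its plate is parallel to the tester's edge. The staple hole shows clear at about (327,187), in front of the plate. Next I'll measure the hole and pin exactly.

```bash
python3 - <<'E'
from h import *
w=cv2.imread("pics/w4f.png")[:,:,::-1];W=camera_params("wrist");S=camera_params("scene");D=camera_params("side")
m=cv2.inRange(cv2.cvtColor(w,cv2.COLOR_RGB2HSV),(18,110,60),(34,255,255));m[:150]=0;m[230:]=0;m[:,:300]=0;m[:,350:]=0
c,h=cv2.findContours(m,cv2.RETR_CCOMP,cv2.CHAIN_APPROX_NONE)
for ci,hi in zip(c,h[0]):
  r=cv2.boundingRect(ci);
  if cv2.contourArea(ci)>20:
    ctr=cv2.minAreaRect(ci)[0];print(r,hi[3],ctr,onz(W,ctr,.123))
print("bigpin",tri(ray(S,(428,237)),ray(D,(203,280))),"pin",tri(ray(S,(385,226.9)),ray(D,(232.5,265.3))))
print(onz(S,(380,243),.055))
print("knobtop",onz(W,(257,200.5),.1785), [b for b in blobs(w,(0,150,60),(6,255,255))])
s=observe();p,R=path([.414,.315,.274],[0,0,0],10)
E
```

```text
(315, 177, 25, 22) -1 (327.1081237792969, 187.6486358642578) [ 0.58332792 -0.05288632  0.123     ]
(319, 178, 16, 16) 0 (326.98077392578125, 185.9038543701172) [ 0.58330551 -0.05105536  0.123     ]
bigpin (array([0.41107389, 0.41184787, 0.10704143]), [np.float64(2.1), np.float64(2.1)]) pin (array([0.41498753, 0.31533047, 0.08337662]), [np.float64(1.4), np.float64(1.4)])
[0.44166074 0.32261249 0.055     ]
knobtop [ 0.51513703 -0.03839216  0.1785    ] [([368, 108, 7, 10, 46], [371.1, 112.3]), ([249, 179, 15, 31, 335], [256.3, 195.1])]
[0.0332, -0.0147, -0.0007] [0.0, 0.0, 0.0]
[0.0332, -0.0147, -0.0007] [0.0, 0.0, 0.0]
[0.0332, -0.0147, -0.0007] [0.0, 0.0, 0.0]
[0.0332, -0.0147, -0.0007] [0.0, 0.0, 0.0]
[0.0332, -0.0147, -0.0007] [0.0, 0.0, 0.0]
[0.0332, -0.0147, -0.0007] [0.0, 0.0, 0.0]
[0.0332, -0.0147, -0.0007] [0.0, 0.0, 0.0]
[0.0332, -0.0147, -0.0007] [0.0, 0.0, 0.0]
[0.0332, -0.0147, -0.0007] [0.0, 0.0, 0.0]
[0.0332, -0.0147, -0.0007] [0.0, 0.0, 0.0]
```

Request:
{"op": "servo_tool", "data": {
  "plan": [
    [[0.0332,-0.0147,0],[0,0,0],0],
    [[0.0332,-0.0147,0],[0,0,0],0],
    [[0.0332,-0.0147,0],[0,0,0],0],
    [[0.0332,-0.0147,0],[0,0,0],0],
    [[0.0332,-0.0147,0],[0,0,0],0],
    [[0.0332,-0.0147,0],[0,0,0],0],
    [[0.0332,-0.0147,0],[0,0,0],0],
    [[0.0332,-0.0147,0],[0,0,0],0],
    [[0.0332,-0.0147,0],[0,0,0],0],
    [[0.0332,-0.0147,0],[0,0,0.122],0]
  ]
}}

```text
t: 17.4
position: [0.4125, 0.3163, 0.2657]
tcp_rot: [179.9, 0.6, 75.9]
force: [1.6, 0.4, 0.1]
grip_width: 0.0428
finger_force: 0.0
```

Request:
{"op": "servo_tool", "data": {
  "plan": [
    [[0,0,0.02],[0,0,0],0],
    [[0,0,0.02],[0,0,0],0],
    [[0,0,0.02],[0,0,0],0],
    [[0,0,0.02],[0,0,0],0],
    [[0,0,0],[0,0,0],0],
    [[0,0,0],[0,0,0],0],
    [[0,0,0],[0,0,0],0],
    [[0,0,0],[0,0,0],0],
    [[0,0,0],[0,0,0],0],
    [[0,0,0],[0,0,0],0]
  ]
}}

```text
t: 18.4
position: [0.4138, 0.3145, 0.1868]
tcp_rot: [179.8, 0.5, 75.9]
force: [-0.1, -0.3, -0.2]
grip_width: 0.0429
finger_force: 0.0
```

```bash
python3 - <<'E'
from h import *
s=observe();W=camera_params("wrist");w=snapshot("wrist")
cv2.imwrite("pics/w5.png",w[:,:,::-1]);print(s["t"],s["position"],s["tcp_rot"],s["joint_pos"])
print(proj(W,[.415,.315,.114]),proj(W,[.415,.315,.059]))
print([(b,onz(W,b[1],.0865)) for b in blobs(w,(18,120,80),(32,255,255),60)])
E
```

```text
18.4 [0.41379105 0.31445229 0.18681004] [179.84105682   0.49832416  75.92942578] [ 28.50739627  15.76882142  -8.80198886  65.64931603  -0.4744837
 132.57819077]
[262.14479794 199.77103161] [261.58936595 180.13062312]
[(([196, 47, 49, 46, 1334], [217.9, 67.5]), array([0.40614033, 0.41450422, 0.0865    ])), (([252, 171, 21, 39, 579], [261.7, 189.6]), array([0.41474741, 0.31446278, 0.0865    ]))]
```

View pics/w5.png

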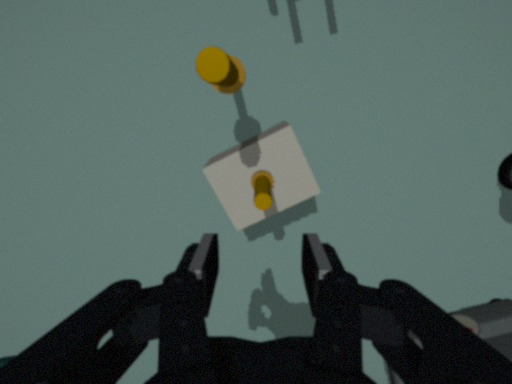

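The small pin stands in the holder at (262,190), matching the prediction. The larger one is clear of it at (215,65). I'll descend and grip.

Request:
{"op": "servo_tool", "data": {
  "plan": [
    [[0,0.0007,0.02],[0,0,0],0],
    [[0,0,0.02],[0,0,0],0],
    [[0,0,0.02],[0,0,0],0],
    [[0,0,0.02],[0,0,0],0],
    [[0,0,0.015],[0,0,0],0],
    [[0,0,0.011],[0,0,0],0],
    [[0,0,0],[0,0,0],0],
    [[0,0,0],[0,0,0],-1],
    [[0,0,0],[0,0,0],-1],
    [[0,0,0],[0,0,0],-1]
  ]
}}

```text
t: 19.45
position: [0.4148, 0.3135, 0.0813]
tcp_rot: [179.8, 0.5, 75.9]
force: [0.4, -0.2, 4.2]
grip_width: 0.0122
finger_force: 58.4
```

Request:
{"op": "servo_tool", "data": {
  "plan": [
    [[0,0,0],[0,0,0],-1],
    [[0,0,0],[0,0,0],-1],
    [[0,0,-0.005],[0,0,0],-1],
    [[0,0,-0.015],[0,0,0],-1],
    [[0,0,-0.02],[0,0,0],-1],
    [[0,0,-0.03],[0,0,0],-1],
    [[0,0,-0.04],[0,0,0],-1],
    [[0,0,-0.04],[0,0,0],-1],
    [[0,0,-0.04],[0,0,0],-1],
    [[0,0,0],[0,0,0],-1]
  ]
}}

```text
t: 20.45
position: [0.4156, 0.3157, 0.2755]
tcp_rot: [179.6, 0.2, 75.9]
force: [0.5, -0.6, -1.1]
grip_width: 0.0123
finger_force: 58.6
```

```bash
python3 - <<'E'
from h import *
s=observe();print(s["t"],s["position"],s["tcp_rot"],s["force"],s["grip_width"],s["finger_force"])
p,R=path([.585,-.0505,.275],[0,0,-.246],10)
E
```

```text
20.45 [0.41556432 0.31574264 0.27548796] [179.56375671   0.24434058  75.93200279] [ 0.52313918 -0.6223957  -1.07478577] 0.012313863932773778 58.61819565296173
[-0.0314, 0.0253, 0.0004] [0.0, 0.0, -0.0246]
[-0.032, 0.0246, 0.0004] [0.0, 0.0, -0.0246]
[-0.0326, 0.0238, 0.0004] [0.0, 0.0, -0.0246]
[-0.0332, 0.023, 0.0004] [0.0, 0.0, -0.0246]
[-0.0337, 0.0221, 0.0004] [0.0, 0.0, -0.0246]
[-0.0343, 0.0213, 0.0004] [0.0, 0.0, -0.0246]
[-0.0348, 0.0204, 0.0004] [0.0, 0.0, -0.0246]
[-0.0353, 0.0196, 0.0004] [0.0, 0.0, -0.0246]
[-0.0358, 0.0187, 0.0004] [0.0, 0.0, -0.0246]
[-0.0362, 0.0178, 0.0004] [0.0, 0.0, -0.0246]
```

Request:
{"op": "servo_tool", "data": {
  "plan": [
    [[-0.0314,0.0253,0],[0,0,-0.0246],-1],
    [[-0.032,0.0246,0],[0,0,-0.0246],-1],
    [[-0.0326,0.0238,0],[0,0,-0.0246],-1],
    [[-0.0332,0.023,0],[0,0,-0.0246],-1],
    [[-0.0337,0.0221,0],[0,0,-0.0246],-1],
    [[-0.0343,0.0213,0],[0,0,-0.0246],-1],
    [[-0.0348,0.0204,0],[0,0,-0.0246],-1],
    [[-0.0353,0.0196,0],[0,0,-0.0246],-1],
    [[-0.0358,0.0187,0],[0,0,-0.0246],-1],
    [[-0.0362,0.0178,0],[0,0,-0.0246],-1]
  ]
}}

```text
t: 21.45
position: [0.5839, -0.0529, 0.2736]
tcp_rot: [-180.0, 0.5, 90.1]
force: [-0.2, 0.6, -1.3]
grip_width: 0.0122
finger_force: 58.6
```

Request:
{"op": "servo_tool", "data": {
  "plan": [
    [[0,0,0.01],[0,0,0],-1],
    [[0,0,0.015],[0,0,0],-1],
    [[0,0,0.015],[0,0,0],-1],
    [[0,0,0.015],[0,0,0],-1],
    [[0,0,0],[0,0,0],-1],
    [[0,0,0],[0,0,0],-1],
    [[0,0,0],[0,0,0],-1],
    [[0,0,0],[0,0,0],-1],
    [[0,0,0],[0,0,0],-1],
    [[0,0,0],[0,0,0],-1]
  ]
}}

```text
t: 22.45
position: [0.5839, -0.0518, 0.2192]
tcp_rot: [180.0, 0.5, 90.0]
force: [-0.3, 0.1, -2.0]
grip_width: 0.0125
finger_force: 58.7
```

```bash
python3 - <<'E'
from h import *
s=observe();w=snapshot("wrist");W=camera_params("wrist");S=camera_params("scene");a=snapshot("scene");D=camera_params("side");b=snapshot("side")
print(s["t"],s["position"],s["tcp_rot"],s["force"])
t=s["position"]
for n,X in(("tip",t-[0,0,.076]),("collar",t-[0,0,.026]),("staple",[.585,-.0505,.125])):print(n,proj(W,X),proj(S,X),proj(D,X))
for n,i in(("w6",w),("s6",a),("d6",b)):cv2.imwrite(f"pics/{n}f.png",i[:,:,::-1])
c=np.hstack([cv2.resize(w[110:290,180:360],(400,400),interpolation=3),cv2.resize(a[130:210,175:255],(400,400),interpolation=3)])
cv2.imwrite("pics/w6.png",c[:,:,::-1])
E
```

```text
22.45 [ 0.58385471 -0.05176131  0.21917918] [179.97486698   0.54523351  90.0267598 ] [-0.27330784  0.12672837 -2.02331966]
tip [261.04156324 199.68571656] [215.46770758 178.36689116] [273.11496881 165.14543412]
collar [261.31384281 227.03262399] [214.55730747 160.80125325] [273.67165181 150.02759613]
staple [262.37726838 190.87945674] [215.85169704 184.92973246] [272.36287228 170.53001125]
```

View pics/w6.png

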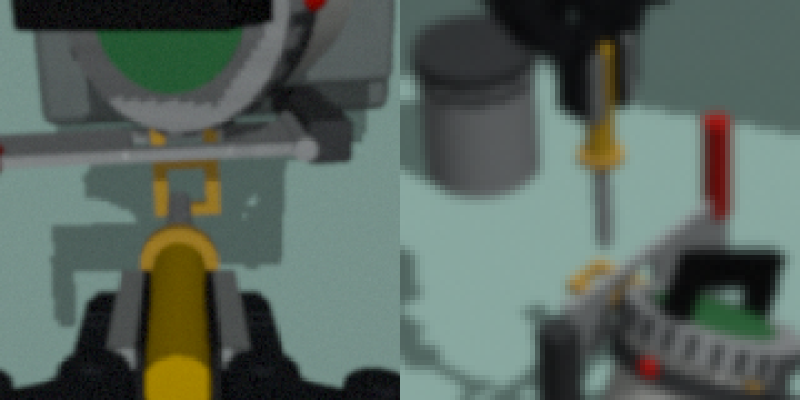

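The staple hole is about 3 mm to +x of the pin's tip (crop: hole at (187,187), shaft at (180,197)). I'll correct that and lower the pin.

Request:
{"op": "servo_tool", "data": {
  "plan": [
    [[-0.0005,0.0027,0],[0,0,0],-1],
    [[0,0,0],[0,0,0],-1],
    [[0,0,0.008],[0,0,0],-1],
    [[0,0,0.008],[0,0,0],-1],
    [[0,0,0.008],[0,0,0],-1],
    [[0,0,0.008],[0,0,0],-1],
    [[0,0,0.008],[0,0,0],-1],
    [[0,0,0],[0,0,0],-1],
    [[0,0,0],[0,0,0],-1],
    [[0,0,0],[0,0,0],-1]
  ]
}}

```text
t: 23.6
position: [0.5867, -0.0527, 0.1793]
tcp_rot: [180.0, 0.5, 90.0]
force: [-0.6, 0.5, -0.7]
grip_width: 0.0123
finger_force: 58.7
```

Request:
{"op": "servo_tool", "data": {
  "plan": [
    [[0,0,0.006],[0,0,0],-1],
    [[0,0,0.006],[0,0,0],-1],
    [[0,0,0.006],[0,0,0],-1],
    [[0,0,0.004],[0,0,0],-1],
    [[0,0,0.003],[0,0,0],-1],
    [[0,0,0.001],[0,0,0],-1],
    [[0,0,0],[0,0,0],-1],
    [[0,0,0],[0,0,0],-1],
    [[0,0,0],[0,0,0],-1],
    [[0,0,0],[0,0,0],-1]
  ]
}}

```text
t: 24.6
position: [0.5866, -0.0529, 0.1531]
tcp_rot: [180.0, 0.5, 90.0]
force: [-0.9, -0.1, -1.7]
grip_width: 0.0122
finger_force: 58.7
```

```bash
python3 - <<'E'
from h import *
s=observe();w=snapshot("wrist");a=snapshot("scene")
print(s["t"],s["position"],s["tcp_rot"],s["force"],s["wrist_torque"])
c=np.hstack([cv2.resize(w[110:290,180:360],(400,400),interpolation=3),cv2.resize(a[130:210,175:255],(400,400),interpolation=3)])
cv2.imwrite("pics/w7.png",c[:,:,::-1])
E
```

```text
24.6 [ 0.58657656 -0.05288058  0.15308093] [179.97936798   0.53993514  90.0281838 ] [-0.87230634 -0.11922574 -1.66150265] [ 0.00158417 -0.02054214  0.03486872]
```

View pics/w7.png

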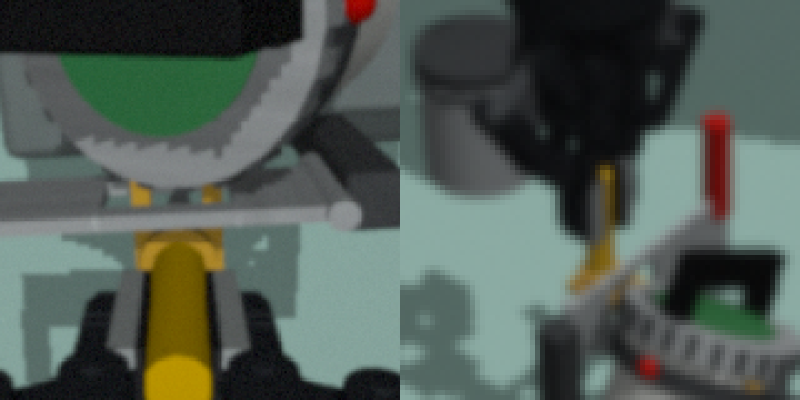

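The pin is through the hole, with its collar just above the staple. I'll lower it until there is contact, then release.

Request:
{"op": "servo_tool", "data": {
  "plan": [
    [[0,0,0.001],[0,0,0],-1],
    [[0,0,0.001],[0,0,0],-1],
    [[0,0,0.001],[0,0,0],-1],
    [[0,0,0],[0,0,0],-1],
    [[0,0,0],[0,0,0],-1],
    [[0,0,0],[0,0,0],-1],
    [[0,0,0],[0,0,0],-1],
    [[0,0,0],[0,0,0],-1],
    [[0,0,0],[0,0,0],-1],
    [[0,0,0],[0,0,0],-1]
  ]
}}

```text
t: 25.7
position: [0.5866, -0.053, 0.1508]
tcp_rot: [179.9, 0.6, 90.0]
force: [-3.0, 0.4, 10.5]
grip_width: 0.0121
finger_force: 60.2
```

Contact, at the expected height. Now I'll release and retreat straight up.

Request:
{"op": "servo_tool", "data": {
  "plan": [
    [[0,0,0],[0,0,0],-0.3],
    [[0,0,0],[0,0,0],-0.3],
    [[0,0,0],[0,0,0],-0.3],
    [[0,0,0],[0,0,0],-0.3],
    [[0,0,0],[0,0,0],-0.3],
    [[0,0,-0.01],[0,0,0],-0.3],
    [[0,0,-0.02],[0,0,0],-0.3],
    [[0,0,-0.03],[0,0,0],-0.3],
    [[0,0,-0.03],[0,0,0],-0.3],
    [[0,0,-0.03],[0,0,0],-0.3]
  ]
}}

```text
t: 26.7
position: [0.5862, -0.0517, 0.2719]
tcp_rot: [180.0, 0.5, 90.0]
force: [1.2, -0.3, -0.4]
grip_width: 0.03
finger_force: 0.0
```

```bash
python3 - <<'E'
from h import *
s=observe();w=snapshot("wrist");a=snapshot("scene")
print(s["t"],s["position"],s["force"],s["grip_width"])
c=np.hstack([cv2.resize(w[90:270,170:350],(400,400),interpolation=3),cv2.resize(a[130:210,175:255],(400,400),interpolation=3)])
cv2.imwrite("pics/w8.png",c[:,:,::-1])
E
```

```text
26.7 [ 0.58624182 -0.05171264  0.27193563] [ 1.15151785 -0.29074542 -0.36033408] 0.029999182758746978
```

View pics/w8.png

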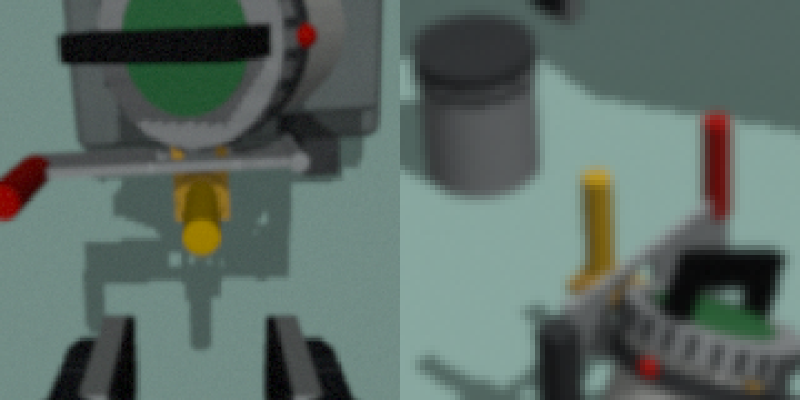

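The pin stands upright with its collar on the staple, at (600,285) in the scene crop. The hasp plate is parallel to the locked bar, so it is shut.

```bash
python3 -c "
from bench import *
print(sign_off())"
```

```text
the job is handed in; nothing more can be done
None
```

The job is handed in at about 27 s: the ring is locked, the hasp is shut over the staple, and the small yellow pin rests on its collar in the staple; the arm never went near the canister, blower or loupe.

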